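# Measure the tray bay with a tape and lock the reading

### The job

Measure the tray bay: hook the end of the tape measure over the far side of the low rail, back the case away along the table until its back butts against the white stop block, square to the rail, then press the lock on top of the case fully down so that the reading stays. Leave the tape standing there, still hooked, and do not shift the potato halves or the beaker standing around the bay.

Things in the scene. Friction and masses are not known exactly. Their poses are not given: they have to be found in the camera images.
- tape: tape measure standing upright: grey case with black sides 84 mm long (its x), 36 mm wide (its y, the sides to grip), 61 mm high, about 0.45 kg. Origin: centre of the underside. +x points the way the blade comes out, z up. The mouth is in the front face at x = +42 mm, the back face is at x = -42 mm. Rubber foot: its friction outweighs the blade's spring, so the case stays where it is put down
- hook (a point): the end hook: a steel tab 2 mm thick, 24 mm wide, hanging from the blade's end to 5 mm above the table when the case stands on it. This point: middle of the tab's lower edge on its inner face (which looks back to the case); with the blade in, at x = 66 mm, y = 0, z = 5 mm of the tape
- blade (a joint): how far the white blade is drawn out beyond its rest, m: 0 in, 0.15 at most. The blade is stiff, 22 mm wide, 2 mm thick, its underside 14 mm above the case's foot; at 0 it still sticks out 26 mm from the mouth. A spring of about 1 N pulls it in
- tape_back (a point): middle of the case's flat back face, 42 mm behind the tape's origin, 32 mm up
- lock (a joint): the lock, pushed down, m: 0 free (as at the start), 0.005 fully down and locked. It stays where it is left and cannot easily be lifted again. About 8 N presses it home
- lock_top (a point): centre of the top of the lock: a ribbed black pad 22 by 20 mm on top of the case, nearer the front (x = 18 mm, y = 0 of the tape), top 68 mm above the case's foot when free; 7 mm proud of the case when free, 2 mm when locked
- rail: low dark steel rail fixed to the table: upright flat bar 4 mm thick (its x, -2 to +2 mm), 200 mm long (its y), 11 mm high, two flat feet with screws near its ends on its far side (-x). Origin: centre of the underside. +x points from the rail across the bay to the stop block; the far side, where the hook belongs, is -x
- stop: white plastic stop block fixed to the table: 50 mm (x) by 100 mm (y) by 36 mm high, two bolts on top up to 48 mm. Origin: centre of the underside. Its axes are parallel to the rail's; the face to butt against is at its x = -25 mm and looks to the rail
- potato_a: half a sweet potato, cut face down, 64 mm across, 31 mm high, bystander; origin under its centre
- potato_b: smaller half sweet potato, cut face down, 54 mm across, 31 mm high, bystander; origin under its centre
- beaker: white plastic beaker, 72 mm across, 95 mm high, bystander; origin under its centre
There are look-alikes about, which are no part of the job. Several things have the shape of the rail; the one meant has the colours described above.

How it is judged:
On the way, in this order (a step that is already met when the one before it is completed fails the run):
1. the hook is behind the rail and the blade drawn out by 20 mm against its spring, the lock still free (x of hook in the frame of rail between -0.008 and 0.0005 m and z of hook in the frame of rail below 0.0105 m and value of joint blade above 0.02 m and value of joint lock below 0.002 m), for 0.05 s.
2. the case's back is at the stop block with the hook still on the rail, the lock still free (x of hook in the frame of rail between -0.008 and 0.0005 m and z of hook in the frame of rail below 0.0105 m and x of tape_back in the frame of stop above -0.03 m and z of tape_back in the frame of stop below 0.036 m and value of joint lock below 0.002 m), for 0.2 s.
At the end, for the whole second after the job is handed in: the tape stands upright on the table, released and at rest, square to the rail (within 0.12 rad), its hook over the rail with the tab within 4 mm of the rail's far face, its back within 5 mm of the stop block's face, and the lock pressed at least 4 mm down (x of hook in the frame of rail between -0.006 and 0.0005 m and z of hook in the frame of rail below 0.009 m and y of hook in the frame of rail between -0.09 and 0.09 m and x of tape_back in the frame of stop between -0.03 and -0.022 m and y of tape_back in the frame of stop between -0.05 and 0.05 m and angle between the x axis of tape and the x axis of rail, either way round below 0.12 rad and angle between tape's own z axis and vertical below 0.06 rad and height (world z) of tape below 0.004 m and value of joint lock above 0.004 m and linear speed of tape below 0.02 m/s and velocity of joint blade between -0.01 and 0.01 m/s); the robot touches nothing.
It fails at once if a potato half or the beaker is moved by more than 30 mm (distance of any of potato_a, potato_b, beaker from where it was at the start of the episode above 0.03 m).
It also fails if it takes over 43 s, if anything falls off the work surface, if the arm or the gripper's body presses on something with over 40 N, if the wrist force passes 120 N, or if a joint passes its speed limit or range.

### The arm

A 6-joint arm with a two-finger parallel gripper is mounted at the origin on the work surface. World frame = base frame: x ahead of the robot, y to its left, z up, the work surface at z = 0. Lengths are in m, angles in rad, forces in N, time in s.
With the tool pointing down it reaches from about 0.35 to 0.975 m from the base axis. Payload 4.9 kg.
Tool frame: the origin (TCP) lies on the centre line of the jaws, within the pads' length; the fingertips stand 22 mm ahead of it and the grasp point (between the pads) lies 3 mm ahead of it; z points along the fingers, y is the line along which they close (so a half turn about z gives the same grasp; the last joint's range is limited). The gripper opens to 85 mm and grips with 20 to 120 N. Pads are 22 mm wide; open, the fingers measure 114 mm over their backs; the gripper's body (76 mm by 85 mm) begins 54 mm behind the grasp point. The pads swing forward as they close: fully open they stand 13 mm farther back than shut.
Start: joints at [-1.444, 0.053, 1.613, -0, 1.476, -0.119], TCP at [0.152, -0.606, 0.253] pointing down, gripper open.
Joint ranges: [-3.01, 3.01], [-1.01, 2.22], [0.06, 2.58], [-1.02, 4.17], [0.09, 2.62], [-3.14, 3.14]. Speed limits (rad/s): [2.57, 2.57, 3.14, 3.14, 3.14, 3.14].

### API

Orientations are given as a unit quaternion [x, y, z, w].
In Python, from cell import ctrl, optics, job gives the robot as it stands.
- The arm moves only by the tool carry_out, never from a script. Its argument "increments" is a list of rows, each an object of numbers: "claw": the gripper command: -1 is shut, 1 is fully open, values between are in proportion; "tx", "ty", "tz": the shift along the tool's x, y, z as a fraction of full scale; "wx", "wy", "wz": the turn, a rotation vector about the tool's x, y, z as a fraction of full scale. A call has 1 to 10 rows; each row is the pose to reach, as a shift and turn from the pose commanded when the call began, along the tool's axes at that moment; what a row does not reach only later rows make up. Full scale, the value 1, is 0.6 m for a shift and 0.5 rad for a turn. A row lasts 1/12 s, in which the tool goes at most 41.7 mm and 7.16 degrees, less where a joint would pass 70% of its speed; a pose out of reach is approached as far as the arm can. A call with a number of a shift or a turn outside -1 to 1 is refused whole. A call with a gripper value outside its range is refused whole. The fingers move at their own pace and stop on an object; the grip force is fixed at half the most. Time passes only in rows, so rows that repeat a pose let the fingers close. It gives the time, the measured TCP pose, the force, the opening and the grip force at its end, in the units of the state.
- ctrl.read_state(): the state, without advancing time (a new reading comes with each control period).
- optics.capture(name): name is "side" or "top" or "wrist"; returns a dict with "image" (400x640x3 uint8, red, green, blue), "fov_y" (degrees; the focal length in pixels is half the picture's height over the tangent of half this angle, whatever the lens; pixels are square), "cx", "cy" (the principal point, pixels), "rvec" (rotation vector, rad) and "tvec" (3), from world to camera coordinates, as OpenCV has them; the wrist camera has in their place "mount" (4x4, takes a point from camera to tool coordinates, whose origin is the TCP and whose axes are the flange's). Camera axes: x right, y down, z forward; pixel columns grow to the right and rows downward; lengths in m; the calibration is good to about 2 mm. A picture is of the moment at which its call begins: read the wrist's pose just before it. There is no depth.
- job.finish_job(): hands the job in; it is judged then, once.
The state is a dict: "clock": time; "qpos": joint angles; "qd": joint speeds; "effort": joint torques, N m; "position": TCP position; "tool_rot": TCP orientation; "force": force on the tool from outside, world axes, zero at the start; "torque": the same for the moment, N m; "grip_width": finger opening in m; "gripper_force": force on a finger pad.
Only numpy, scipy, OpenCV 4.12 (cv2) and the standard library are available. Lean on these libraries where they do the work, as an engineer would, in place of code of your own. Each camera call takes 0.05 s, during which the arm holds its last target. There are 200 camera calls.

## Working session

There is one attempt and no reset: what is moved stays moved. The work goes in short steps, Python scripts to look and compute and a tool call to move; the robot and the scene stay as the last step left them, time stands still between calls to the robot, and variables do not carry over. Pictures are saved under pics/ and viewed, at most 12 in all, crops included, and the job is handed in when it is done.

Besides the shell and the picture viewer there is one more tool, called after "Call:" as a command line: name --argument value ..., lists and objects as JSON in quotes. carry_out: Moves the arm, as the interface text tells. Its arguments: {"type":"object","properties":{"increments":{"type":"array","items":{"type":"object","properties":{"claw":{"type":"number"},"tx":{"type":"number","minimum":-1,"maximum":1},"ty":{"type":"number","minimum":-1,"maximum":1},"tz":{"type":"number","minimum":-1,"maximum":1},"wx":{"type":"number","minimum":-1,"maximum":1},"wy":{"type":"number","minimum":-1,"maximum":1},"wz":{"type":"number","minimum":-1,"maximum":1}}}}},"required":["increments"]}

```bash
mkdir -p pics; ls
cat > h.py <<'E'
import numpy as np, cv2
from scipy.spatial.transform import Rotation as R
from cell import ctrl, optics, job
def K(c):
    f=c["image"].shape[0]/2/np.tan(np.radians(c["fov_y"])/2)
    return f,c["cx"],c["cy"]
def cam(name):
    s=ctrl.read_state(); c=optics.capture(name)
    if "mount" in c:
        T=np.eye(4);T[:3,:3]=R.from_quat(s["tool_rot"]).as_matrix();T[:3,3]=s["position"]
        M=T@np.array(c["mount"]); c["Rw"]=M[:3,:3]; c["o"]=M[:3,3]
    else:
        Rm=cv2.Rodrigues(np.array(c["rvec"],float))[0]; c["Rw"]=Rm.T; c["o"]=-Rm.T@np.array(c["tvec"],float).ravel()
    return c
def ray(c,u,v,z):
    f,cx,cy=K(c); d=c["Rw"]@np.array([(u-cx)/f,(v-cy)/f,1]); return c["o"]+d*(z-c["o"][2])/d[2]
def proj(c,p):
    f,cx,cy=K(c); q=c["Rw"].T@(np.array(p)-c["o"]); return q[:2]/q[2]*f+[cx,cy]
def save(c,n): cv2.imwrite("pics/"+n,c["image"][:,:,::-1])
E
python3 - <<'E'
from h import *
print(ctrl.read_state())
for n in("top","side"):
    c=cam(n);save(c,n+".png");print(n,c["o"],K(c))
    for k in c:
        if k not in("image",): print(k,np.round(c[k],4).tolist())
E
```

```text
pics
{'clock': 0.0, 'qpos': array([-1.44401871e+00,  5.33515467e-02,  1.61432618e+00, -4.95914635e-06,
        1.47598788e+00, -1.19015357e-01]), 'qd': array([ 1.79761011e-04, -7.94779588e-05,  1.99112992e-03, -5.71569387e-04,
        1.25184434e-03,  1.79778161e-04]), 'effort': array([-6.26592828e-04, -3.93684661e+01, -3.70175707e+01, -2.31008635e-04,
        7.21408142e-03, -8.10651045e-06]), 'position': array([ 0.15199339, -0.60563016,  0.25204704]), 'tool_rot': array([ 9.92457165e-01,  1.22587526e-01, -6.49085499e-06, -1.03645706e-03]), 'force': array([-0.03620346,  0.83421631,  0.3064222 ]), 'torque': array([-0.01813756, -0.02595569,  0.00031361]), 'gripper_force': 0.0, 'grip_width': 0.08536631880116077}
top [ 0.30855789 -0.02737912  1.24608587] (np.float64(479.96760244236935), 316.95745828194174, 197.97534595257991)
fov_y 45.2425
cx 316.9575
cy 197.9753
rvec [2.1868, -2.1228, 0.1375]
tvec [-0.0382, 0.4641, 1.1966]
Rw [[0.0296, -0.9914, 0.1276], [-0.9996, -0.0296, 0.0024], [0.0014, -0.1276, -0.9918]]
o [0.3086, -0.0274, 1.2461]
side [ 0.43809723 -0.77890462  0.86340204] (np.float64(461.2252438902233), 313.67496897572414, 198.97415665107238)
fov_y 46.8858
cx 313.675
cy 198.9742
rvec [2.3972, -0.0642, 0.0384]
tvec [-0.4903, 0.0277, 1.1415]
Rw [[0.9983, -0.0357, 0.0459], [-0.0573, -0.735, 0.6756], [0.0096, -0.6771, -0.7358]]
o [0.4381, -0.7789, 0.8634]
```

View pics/top.png

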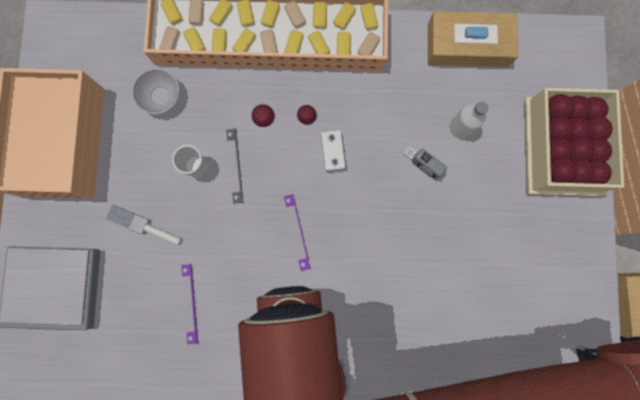

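View pics/side.png

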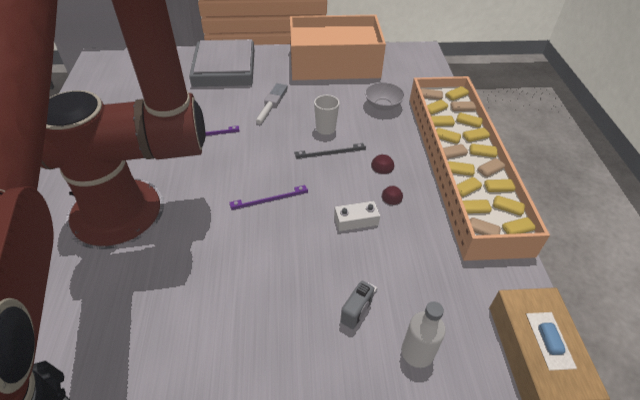

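```bash
cat > m.py <<'E'
from h import *
t=cam("top");s=cam("side")
a=cv2.resize(t["image"][95:215,205:465],None,fx=3,fy=3,interpolation=cv2.INTER_CUBIC)
b=cv2.resize(s["image"][135:335,280:440],None,fx=3,fy=3,interpolation=cv2.INTER_CUBIC)
cv2.imwrite("pics/tz.png",a[:,:,::-1]);cv2.imwrite("pics/sz.png",b[:,:,::-1])
# rough
for n,u,v,z in[("railA",232,134,.002),("railB",238,198,.002),("stop",333,151,.036),("tape",430,162,.06),("hook",409,153,.016),("pa",262,115,.02),("pb",307,114,.02),("beak",187,160,.095)]:
    print(n,np.round(ray(t,u,v,z),3))
for n,u,v,z in[("railA",360,147,.002),("railB",298,155,.002)]: print(n,np.round(ray(s,u,v,z),3))
E
python3 m.py
```

```text
railA [0.633 0.206 0.002]
railB [0.462 0.182 0.002]
stop [ 0.587 -0.062  0.036]
tape [ 0.561 -0.306  0.06 ]
hook [ 0.593 -0.262  0.016]
pa [0.682 0.127 0.02 ]
pb [0.688 0.008 0.02 ]
beak [0.541 0.295 0.095]
railA [0.635 0.206 0.002]
railB [0.458 0.18  0.002]
```

View pics/tz.png

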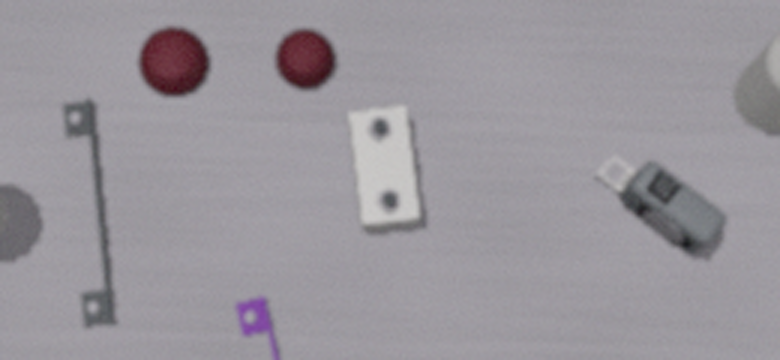

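View pics/sz.png

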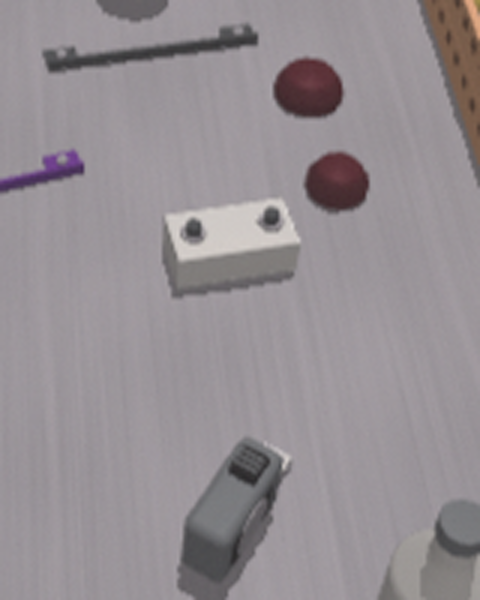

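```bash
cat > m2.py <<'E'
from h import *
t=cam("top");s=cam("side")
T=lambda u,v,z: ray(t,205+u/3,95+v/3,z)
S=lambda u,v,z: ray(s,280+u/3,135+v/3,z)
def line(n,a,b):
    d=a-b; print(n,np.round(a,4),np.round(b,4),"len",round(np.hypot(*d[:2]),4),"ang",round(np.degrees(np.arctan2(d[1],d[0])),2))
line("rail top",T(93,101,.011),T(111,324,.011))
line("rail side",S(257,36,.011),S(47,60,.011))
line("stop face",T(349,113,.036),T(362,226,.036))
line("stop back",T(407,106,.036),T(420,218,.036))
line("bolts",T(380,128,.048),T(390,201,.048))
line("bolts side",S(271,212,.048),S(193,226,.048))
line("stop face side",S(284,199,.036),S(164,215,.036))
print("lock",T(664,186,.068),S(249,461,.068))
line("tip-lock",T(614,173,.016),T(664,186,.068))
E
python3 m2.py
```

```text
rail top [0.6456 0.195  0.011 ] [0.4485 0.1693 0.011 ] len 0.1988 ang 7.41
rail side [0.6484 0.1945 0.011 ] [0.4512 0.1702 0.011 ] len 0.1987 ang 7.02
stop face [ 0.6348 -0.0307  0.036 ] [ 0.5362 -0.0446  0.036 ] len 0.0996 ang 8.03
stop back [ 0.6425 -0.0805  0.036 ] [ 0.5446 -0.0939  0.036 ] len 0.0988 ang 7.79
bolts [ 0.6193 -0.0575  0.048 ] [ 0.5562 -0.0676  0.048 ] len 0.0639 ang 9.09
bolts side [ 0.6221 -0.0584  0.048 ] [ 0.5589 -0.07    0.048 ] len 0.0643 ang 10.44
stop face side [ 0.6373 -0.0342  0.036 ] [ 0.5386 -0.0468  0.036 ] len 0.0995 ang 7.25
lock [ 0.5715993  -0.29508481  0.068     ] [ 0.57184842 -0.29557962  0.068     ]
tip-lock [ 0.5935 -0.2633  0.016 ] [ 0.5716 -0.2951  0.068 ] len 0.0386 ang 55.48
```

```bash
cat >> h.py <<'E'
def inc(p,yaw):
    "tx,ty,tz,wx,wy,wz to TCP position p, tool down, tool x at yaw deg"
    s=ctrl.read_state(); A=R.from_quat(s["tool_rot"])
    B=R.from_euler("z",yaw,degrees=True)*R.from_euler("x",180,degrees=True)
    d=A.inv().apply(np.array(p)-s["position"])/.6; w=(A.inv()*B).as_rotvec()/.5
    x=A.as_matrix()[:,0]
    print("t",np.round(d,4),"w",np.round(w,4),"at",np.round(s["position"],4),"yaw",round(np.degrees(np.arctan2(x[1],x[0])),2),"F",np.round(s["force"],1),"w",round(s["grip_width"],4),"clk",s["clock"])
E
python3 - <<'E'
from h import *
c=cam("wrist"); print(np.round(c["mount"],3),K(c))
inc([.561,-.31,.25],55)
t=cam("top");s=cam("side")
print("bottle",ray(s,424,356,0),ray(t,462,134,0))
E
```

```text
[[-0.001 -0.966 -0.259  0.065]
 [ 1.    -0.001 -0.    -0.   ]
 [-0.    -0.259  0.966 -0.121]
 [ 0.     0.     0.     1.   ]] (np.float64(325.2319172016414), 324.285776745414, 199.16225145901083)
t [ 0.7811 -0.3128  0.0052] w [-8.0000e-04 -4.0000e-04 -1.4282e+00] at [ 0.1521 -0.6061  0.253 ] yaw 14.08 F [ 0.1 -0.4  0.4] w 0.0858 clk 0.35
bottle [ 0.68217494 -0.41024903  0.        ] [ 0.65212684 -0.40551812  0.        ]
```

Call:
carry_out --increments '[{"tx":0.4,"ty":-0.16,"wz":-0.72,"claw":1},{"tx":0.4,"ty":-0.16,"wz":-0.72,"claw":1},{"tx":0.4,"ty":-0.16,"wz":-0.72,"claw":1},{"tx":0.4,"ty":-0.16,"wz":-0.72,"claw":1},{"tx":0.4,"ty":-0.16,"wz":-0.72,"claw":1},{"tx":0.4,"ty":-0.16,"wz":-0.72,"claw":1},{"tx":0.4,"ty":-0.16,"wz":-0.72,"claw":1},{"tx":0.4,"ty":-0.16,"wz":-0.72,"claw":1}]'

```text
$.increments[0]: bad value
```

```bash
python3 -c "
from h import *
inc([.561,-.31,.25],55)"
```

```text
t [ 0.7812 -0.3129  0.0054] w [-3.0000e-04 -1.0000e-04 -1.4283e+00] at [ 0.1521 -0.6062  0.2532] yaw 14.08 F [ 0.3 -0.2  0.1] w 0.0851 clk 0.45
```

Call:
carry_out --increments '[{"tx":0.4,"ty":-0.16,"tz":0,"wx":0,"wy":0,"wz":-0.72,"claw":1},{"tx":0.4,"ty":-0.16,"tz":0,"wx":0,"wy":0,"wz":-0.72,"claw":1},{"tx":0.4,"ty":-0.16,"tz":0,"wx":0,"wy":0,"wz":-0.72,"claw":1},{"tx":0.4,"ty":-0.16,"tz":0,"wx":0,"wy":0,"wz":-0.72,"claw":1},{"tx":0.4,"ty":-0.16,"tz":0,"wx":0,"wy":0,"wz":-0.72,"claw":1},{"tx":0.4,"ty":-0.16,"tz":0,"wx":0,"wy":0,"wz":-0.72,"claw":1},{"tx":0.4,"ty":-0.16,"tz":0,"wx":0,"wy":0,"wz":-0.72,"claw":1},{"tx":0.4,"ty":-0.16,"tz":0,"wx":0,"wy":0,"wz":-0.72,"claw":1}]'

```text
clock: 1.12
position: [0.3635, -0.453, 0.2535]
tool_rot: [0.954, 0.3, 0.0, 0.0]
force: [-0.7, -0.3, -1.1]
grip_width: 0.0854
gripper_force: 0.0
```

```bash
python3 -c "
from h import *
inc([.561,-.31,.25],55)"
```

```text
t [ 0.4064 -0.0067  0.0059] w [ 7.000e-04 -2.000e-04 -6.993e-01] at [ 0.3635 -0.453   0.2535] yaw 34.97 F [-0.7 -0.3 -1.1] w 0.0854 clk 1.1167
```

Call:
carry_out --increments '[{"tx":0.406,"ty":-0.007,"tz":0,"wx":0,"wy":0,"wz":-0.7,"claw":1},{"tx":0.406,"ty":-0.007,"tz":0,"wx":0,"wy":0,"wz":-0.7,"claw":1},{"tx":0.406,"ty":-0.007,"tz":0,"wx":0,"wy":0,"wz":-0.7,"claw":1},{"tx":0.406,"ty":-0.007,"tz":0,"wx":0,"wy":0,"wz":-0.7,"claw":1},{"tx":0.406,"ty":-0.007,"tz":0,"wx":0,"wy":0,"wz":-0.7,"claw":1},{"tx":0.406,"ty":-0.007,"tz":0,"wx":0,"wy":0,"wz":-0.7,"claw":1},{"tx":0.406,"ty":-0.007,"tz":0,"wx":0,"wy":0,"wz":-0.7,"claw":1},{"tx":0.406,"ty":-0.007,"tz":0,"wx":0,"wy":0,"wz":-0.7,"claw":1},{"tx":0.406,"ty":-0.007,"tz":0,"wx":0,"wy":0,"wz":-0.7,"claw":1},{"tx":0.406,"ty":-0.007,"tz":0,"wx":0,"wy":0,"wz":-0.7,"claw":1}]'

```text
clock: 1.95
position: [0.5582, -0.3141, 0.2532]
tool_rot: [0.889, 0.459, -0.0, 0.0]
force: [0.2, -0.4, 1.2]
grip_width: 0.0855
gripper_force: 0.0
```

```bash
python3 -c "
from h import *
inc([.561,-.31,.25],55)
c=cam('wrist');save(c,'w1.png');print(proj(c,[.561,-.31,.061]))"
```

```text
t [ 0.0083 -0.0002  0.0053] w [-0.0005  0.0011 -0.013 ] at [ 0.5582 -0.3141  0.2532] yaw 54.63 F [ 0.2 -0.4  1.2] w 0.0855 clk 1.95
[324.59116796 175.8091457 ]
```

View pics/w1.png

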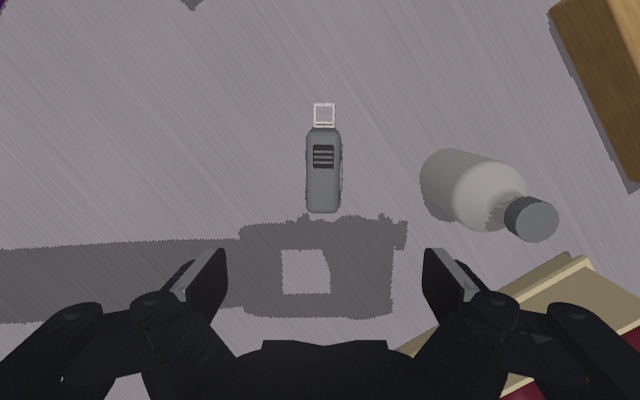

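```bash
python3 -c "
from h import *
c=cam('wrist')
l=ray(c,323.5,156.5,.068);t=ray(c,324,103.5,.016);b=ray(c,323.5,212,.056)
print(l,t,b)
for a in(t-l,t-b,l-b): print(np.hypot(*a[:2]),np.degrees(np.arctan2(a[1],a[0])))
y=np.radians(55);o=l[:2]-.018*np.array([np.cos(y),np.sin(y)]);print(o)
inc([*o,.04],55)"
```

```text
[ 0.57166986 -0.29319049  0.068     ] [ 0.60047239 -0.25344284  0.016     ] [ 0.53773977 -0.34073542  0.056     ]
0.049086268098757595 54.07161239798331
0.10749593371057659 54.29716923806516
0.058410365616446844 54.48672009955099
[ 0.56134549 -0.30793523]
t [ 0.0112 -0.0016  0.3556] w [ 0.0001  0.0006 -0.013 ] at [ 0.5583 -0.3139  0.2534] yaw 54.63 F [-0.4  0.2 -0.6] w 0.0857 clk 2.05
```

Call:
carry_out --increments '[{"tx":0.011,"ty":-0.002,"tz":0.08,"wx":0,"wy":0,"wz":0.01,"claw":1},{"tx":0.011,"ty":-0.002,"tz":0.15,"wx":0,"wy":0,"wz":0.01,"claw":1},{"tx":0.011,"ty":-0.002,"tz":0.21,"wx":0,"wy":0,"wz":0.01,"claw":1},{"tx":0.011,"ty":-0.002,"tz":0.27,"wx":0,"wy":0,"wz":0.01,"claw":1},{"tx":0.011,"ty":-0.002,"tz":0.31,"wx":0,"wy":0,"wz":0.01,"claw":1},{"tx":0.011,"ty":-0.002,"tz":0.34,"wx":0,"wy":0,"wz":0.01,"claw":1},{"tx":0.011,"ty":-0.002,"tz":0.359,"wx":0,"wy":0,"wz":0.01,"claw":1},{"tx":0.011,"ty":-0.002,"tz":0.359,"wx":0,"wy":0,"wz":0.01,"claw":1},{"tx":0.011,"ty":-0.002,"tz":0.359,"wx":0,"wy":0,"wz":0.01,"claw":1}]'

```text
clock: 2.8
position: [0.562, -0.3071, 0.0382]
tool_rot: [0.889, 0.457, -0.0, 0.0]
force: [0.2, -0.1, -0.0]
grip_width: 0.0855
gripper_force: 0.0
```

Call:
carry_out --increments '[{"tx":0,"ty":0,"tz":0,"wx":0,"wy":0,"wz":0,"claw":-1},{"tx":0,"ty":0,"tz":0,"wx":0,"wy":0,"wz":0,"claw":-1},{"tx":0,"ty":0,"tz":0,"wx":0,"wy":0,"wz":0,"claw":-1},{"tx":0,"ty":0,"tz":0,"wx":0,"wy":0,"wz":0,"claw":-1},{"tx":0,"ty":0,"tz":0,"wx":0,"wy":0,"wz":0,"claw":-1},{"tx":0,"ty":0,"tz":0,"wx":0,"wy":0,"wz":0,"claw":-1},{"tx":0,"ty":0,"tz":0,"wx":0,"wy":0,"wz":0,"claw":-1},{"tx":0,"ty":0,"tz":0,"wx":0,"wy":0,"wz":0,"claw":-1}]'

```text
clock: 3.47
position: [0.5623, -0.3065, 0.0394]
tool_rot: [0.889, 0.458, -0.0, -0.0]
force: [-3.2, 1.9, 6.1]
grip_width: 0.0356
gripper_force: 60.9
```

Call:
carry_out --increments '[{"tx":0,"ty":0,"tz":-0.05,"wx":0,"wy":0,"wz":0,"claw":-1},{"tx":0,"ty":0,"tz":-0.1,"wx":0,"wy":0,"wz":0,"claw":-1},{"tx":0,"ty":0,"tz":-0.15,"wx":0,"wy":0,"wz":0,"claw":-1},{"tx":0,"ty":0,"tz":-0.15,"wx":0,"wy":0,"wz":0,"claw":-1},{"tx":0,"ty":0,"tz":-0.15,"wx":0,"wy":0,"wz":0,"claw":-1}]'

```text
clock: 3.88
position: [0.5629, -0.3069, 0.129]
tool_rot: [0.889, 0.458, 0.001, 0.001]
force: [0.0, -0.5, -6.0]
grip_width: 0.0349
gripper_force: 62.3
```

```bash
python3 -c "
from h import *
inc([.562,-.1,.128],75);inc([.5612,.1241,.128],97.3)"
```

```text
t [ 0.2797 -0.2016  0.001 ] w [ 0.0066  0.0011 -0.7162] at [ 0.5629 -0.3069  0.129 ] yaw 54.48 F [ 0.  -0.5 -6. ] w 0.0349 clk 3.8833
t [ 5.830e-01 -4.196e-01  3.000e-04] w [ 0.0064  0.0024 -1.4946] at [ 0.5629 -0.3069  0.129 ] yaw 54.48 F [ 0.  -0.5 -6. ] w 0.0349 clk 3.8833
```

Call:
carry_out --increments '[{"tx":0.05,"ty":-0.036,"tz":0,"wx":0,"wy":0,"wz":-0.13,"claw":-1},{"tx":0.1,"ty":-0.072,"tz":0,"wx":0,"wy":0,"wz":-0.26,"claw":-1},{"tx":0.15,"ty":-0.108,"tz":0,"wx":0,"wy":0,"wz":-0.39,"claw":-1},{"tx":0.2,"ty":-0.144,"tz":0,"wx":0,"wy":0,"wz":-0.52,"claw":-1},{"tx":0.25,"ty":-0.18,"tz":0,"wx":0,"wy":0,"wz":-0.65,"claw":-1},{"tx":0.28,"ty":-0.2,"tz":0,"wx":0,"wy":0,"wz":-0.72,"claw":-1},{"tx":0.28,"ty":-0.2,"tz":0,"wx":0,"wy":0,"wz":-0.72,"claw":-1},{"tx":0.28,"ty":-0.2,"tz":0,"wx":0,"wy":0,"wz":-0.72,"claw":-1}]'

```text
clock: 4.55
position: [0.5599, -0.0981, 0.1239]
tool_rot: [0.792, 0.61, -0.002, -0.002]
force: [-0.1, -0.1, -5.7]
grip_width: 0.0356
gripper_force: 62.5
```

```bash
python3 -c "
from h import *
inc([.5612,.1241,.105],97.3)"
```

```text
t [ 0.3587 -0.092   0.0321] w [-0.0124 -0.0021 -0.7703] at [ 0.5599 -0.0981  0.1239] yaw 75.23 F [-0.1 -0.1 -5.7] w 0.0356 clk 4.55
```

Call:
carry_out --increments '[{"tx":0.06,"ty":-0.015,"tz":0,"wx":0,"wy":0,"wz":-0.13,"claw":-1},{"tx":0.12,"ty":-0.03,"tz":0,"wx":0,"wy":0,"wz":-0.26,"claw":-1},{"tx":0.18,"ty":-0.046,"tz":0,"wx":0,"wy":0,"wz":-0.39,"claw":-1},{"tx":0.24,"ty":-0.062,"tz":0,"wx":0,"wy":0,"wz":-0.52,"claw":-1},{"tx":0.3,"ty":-0.077,"tz":0.01,"wx":0,"wy":0,"wz":-0.65,"claw":-1},{"tx":0.34,"ty":-0.088,"tz":0.03,"wx":0,"wy":0,"wz":-0.77,"claw":-1},{"tx":0.358,"ty":-0.092,"tz":0.05,"wx":0,"wy":0,"wz":-0.77,"claw":-1},{"tx":0.358,"ty":-0.092,"tz":0.06,"wx":0,"wy":0,"wz":-0.77,"claw":-1},{"tx":0.358,"ty":-0.092,"tz":0.06,"wx":0,"wy":0,"wz":-0.77,"claw":-1},{"tx":0.358,"ty":-0.092,"tz":0.06,"wx":0,"wy":0,"wz":-0.77,"claw":-1}]'

```text
clock: 5.38
position: [0.5633, 0.1202, 0.0902]
tool_rot: [0.662, 0.749, -0.001, -0.001]
force: [0.8, -1.0, -5.7]
grip_width: 0.0356
gripper_force: 62.4
```

```bash
python3 -c "
from h import *
inc([.5612,.1241,.06],97.3)
c=cam('wrist');save(c,'w2.png')"
```

```text
t [ 0.007  -0.0026  0.0504] w [-0.0061  0.0014 -0.0089] at [0.5633 0.1202 0.0902] yaw 97.04 F [ 0.8 -1.  -5.7] w 0.0356 clk 5.3833
```

View pics/w2.png

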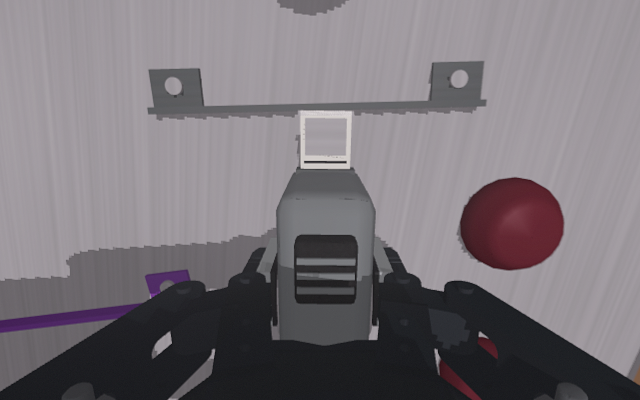

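```bash
python3 -c "
from h import *
c=cam('wrist');im=c['image'].astype(int)
# find dark bar column profiles between feet
pts=[]
for u in list(range(212,290,6))+list(range(362,426,6)):
    g=im[80:125,u].sum(1)/3; k=np.where(g<np.median(g)-30)[0]; pts.append((u,80+k.min(),80+k.max()))
pts=np.array(pts);print(pts[::5].tolist())
p=np.polyfit(pts[:,0],pts[:,1],1);q=np.polyfit(pts[:,0],pts[:,2]+1,1)
for n,pp,z in(('far top',p,.011),('near bot',q,0.0)):
    a=ray(c,420,np.polyval(pp,420),z);b=ray(c,215,np.polyval(pp,215),z);d=a-b
    print(n,a,b,np.degrees(np.arctan2(d[1],d[0])))
e=[ray(c,149,np.polyval(p,149),.011),ray(c,486,np.polyval(p,486),.011)];print('ends',e,np.linalg.norm(e[0]-e[1]))
s=ctrl.read_state();h=s['position'][2]-.0394
t=ray(c,325.5,111,h+.016);print('tip',t,t-s['position'],h)
x=R.from_quat(s['tool_rot']).as_matrix();print(x)
"
```

```text
[[212, 106, 115], [242, 105, 116], [272, 104, 113], [374, 102, 113], [404, 101, 110]]
far top [0.61127145 0.19836322 0.011     ] [0.4908922  0.18076402 0.011     ] 8.317595660124168
near bot [0.61562553 0.19240771 0.        ] [0.48755927 0.17370253 0.        ] 8.309785133294259
ends [array([0.45188967, 0.17506194, 0.011     ]), array([0.64978335, 0.20399357, 0.011     ])] 0.19999736640858065
tip [0.55637065 0.18564038 0.06869688] [-0.00819198  0.06538803 -0.0234    ] 0.05269688244257232
[[-1.22291160e-01  9.92494150e-01  4.84748884e-04]
 [ 9.92494166e-01  1.22291355e-01 -3.93876163e-04]
 [-4.50200385e-04  4.32942866e-04 -9.99999805e-01]]
```

```bash
python3 -c "
from h import *
inc([.564,.132,.056],98)"
```

```text
t [0.0196 0.0014 0.0602] w [ 0.0009  0.0009 -0.0341] at [0.5646 0.1203 0.0921] yaw 97.02 F [ 0.3 -0.6 -6.1] w 0.0357 clk 5.4833
```

Call:
carry_out --increments '[{"tx":0.01,"ty":0.001,"tz":0,"wx":0,"wy":0,"wz":-0.034,"claw":-1},{"tx":0.02,"ty":0.001,"tz":0.02,"wx":0,"wy":0,"wz":-0.034,"claw":-1},{"tx":0.02,"ty":0.001,"tz":0.04,"wx":0,"wy":0,"wz":-0.034,"claw":-1},{"tx":0.02,"ty":0.001,"tz":0.06,"wx":0,"wy":0,"wz":-0.034,"claw":-1},{"tx":0.02,"ty":0.001,"tz":0.06,"wx":0,"wy":0,"wz":-0.034,"claw":-1},{"tx":0.02,"ty":0.001,"tz":0.06,"wx":0,"wy":0,"wz":-0.034,"claw":-1},{"tx":0.02,"ty":0.001,"tz":0.06,"wx":0,"wy":0,"wz":-0.034,"claw":-1}]'

```text
clock: 6.07
position: [0.5629, 0.1337, 0.0554]
tool_rot: [0.655, 0.755, -0.0, -0.0]
force: [1.0, 0.1, -5.2]
grip_width: 0.0354
gripper_force: 62.3
```

```bash
python3 -c "
from h import *
inc([.564,.132,.04],98)
c=cam('wrist');save(c,'w3.png')
im=c['image'].astype(int);c0,c1=215,420
cv2.imwrite('pics/w3c.png',cv2.resize(c['image'][60:220,180:460],None,fx=2.8,fy=2.8)[:,:,::-1])"
```

```text
t [-0.003   0.0014  0.0257] w [-0.0015  0.0002  0.0048] at [0.5629 0.1337 0.0554] yaw 98.14 F [ 1.   0.1 -5.2] w 0.0354 clk 6.0667
```

View pics/w3c.png

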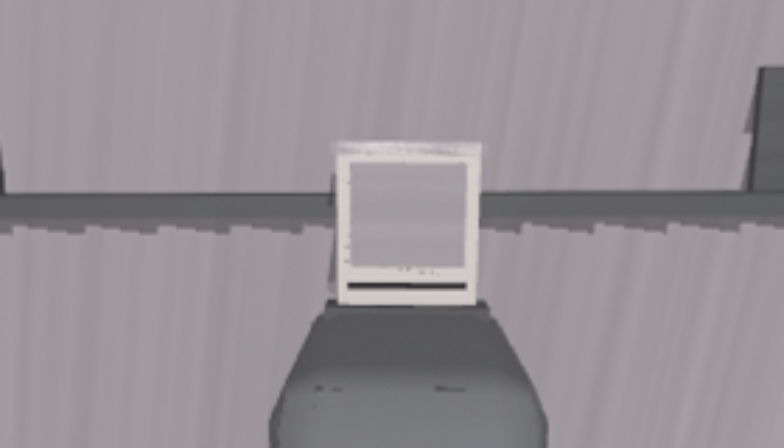

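```bash
python3 -c "
from h import *
c=cam('wrist');h=ctrl.read_state()['position'][2]-.0394
a=ray(c,326,129.4,.011)
for v in(111.1,113.5):print(np.linalg.norm((ray(c,326,v,h+.016)-a)[:2]),h)
l=ray(c,182,129.7,.011);r=ray(c,445,128.2,.011);print(a,l,r,np.degrees(np.arctan2(*(r-l)[1::-1])))
inc([.564,.133,.04],98)"
```

```text
0.008768197470480603 0.017099561801940888
0.007777948881218533 0.017099561801940888
[0.55608692 0.19042993 0.011     ] [0.48490031 0.18019492 0.011     ] [0.61478149 0.19933865 0.011     ] 8.384692479002567
t [-0.0014  0.0003  0.0275] w [0.0024 0.0002 0.0048] at [0.5637 0.1338 0.0565] yaw 98.14 F [-0.3 -0.6 -5.8] w 0.0355 clk 6.1667
```

Call:
carry_out --increments '[{"tx":0,"ty":0,"tz":0.008,"wx":0,"wy":0,"wz":0,"claw":-1},{"tx":0,"ty":0,"tz":0.016,"wx":0,"wy":0,"wz":0,"claw":-1},{"tx":0,"ty":0,"tz":0.022,"wx":0,"wy":0,"wz":0,"claw":-1},{"tx":0,"ty":0,"tz":0.027,"wx":0,"wy":0,"wz":0,"claw":-1},{"tx":0,"ty":0,"tz":0.027,"wx":0,"wy":0,"wz":0,"claw":-1},{"tx":0,"ty":0,"tz":0.027,"wx":0,"wy":0,"wz":0,"claw":-1}]'

```text
clock: 6.67
position: [0.5631, 0.1338, 0.0395]
tool_rot: [0.655, 0.755, 0.0, 0.0]
force: [0.1, 0.7, -6.3]
grip_width: 0.0354
gripper_force: 62.6
```

Call:
carry_out --increments '[{"tx":-0.012,"ty":0,"tz":0,"wx":0,"wy":0,"wz":0,"claw":-1},{"tx":-0.024,"ty":0,"tz":0,"wx":0,"wy":0,"wz":0,"claw":-1},{"tx":-0.036,"ty":0,"tz":0,"wx":0,"wy":0,"wz":0,"claw":-1},{"tx":-0.048,"ty":0,"tz":0,"wx":0,"wy":0,"wz":0,"claw":-1},{"tx":-0.06,"ty":0,"tz":0,"wx":0,"wy":0,"wz":0,"claw":-1},{"tx":-0.075,"ty":0,"tz":0,"wx":0,"wy":0,"wz":0,"claw":-1},{"tx":-0.09,"ty":0,"tz":0,"wx":0,"wy":0,"wz":0,"claw":-1},{"tx":-0.09,"ty":0,"tz":0,"wx":0,"wy":0,"wz":0,"claw":-1}]'

```text
clock: 7.33
position: [0.5711, 0.0784, 0.0398]
tool_rot: [0.656, 0.755, -0.0, 0.0]
force: [-0.1, 1.1, -6.7]
grip_width: 0.0349
gripper_force: 62.4
```

```bash
python3 -c "
from h import *
inc([.5865,.0,.0394],98.2)
c=cam('wrist');t=cam('top')
print(proj(t,[.5865,-.039,.036]))
a=cv2.resize(c['image'][60:300,180:460],None,fx=1.4,fy=1.4);b=cv2.resize(t['image'][100:200,215:365],None,fx=3.36,fy=3.36)[:336]
cv2.imwrite('pics/w4.png',cv2.hconcat([a[:336],cv2.resize(b,(408,272))[:336] if 0 else cv2.copyMakeBorder(cv2.resize(b,(408,272)),0,64,0,0,0)])[:,:,::-1])"
```

```text
t [-0.133   0.0071  0.0008] w [ 0.0004  0.0017 -0.0054] at [0.5711 0.0784 0.0398] yaw 98.05 F [-0.1  1.1 -6.7] w 0.0349 clk 7.3333
[324.02504921 151.04153339]
```

View pics/w4.png

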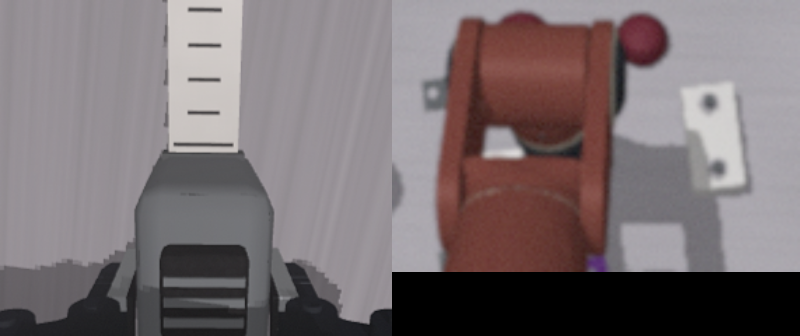

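Call:
carry_out --increments '[{"tx":-0.012,"ty":0,"tz":0,"wx":0,"wy":0,"wz":0,"claw":-1},{"tx":-0.03,"ty":0,"tz":0,"wx":0,"wy":0,"wz":0,"claw":-1},{"tx":-0.048,"ty":0,"tz":0,"wx":0,"wy":0,"wz":0,"claw":-1},{"tx":-0.066,"ty":0,"tz":0,"wx":0,"wy":0,"wz":0,"claw":-1},{"tx":-0.08,"ty":0,"tz":0,"wx":0,"wy":0,"wz":0,"claw":-1},{"tx":-0.09,"ty":0,"tz":0,"wx":0,"wy":0,"wz":0,"claw":-1},{"tx":-0.1,"ty":0,"tz":0,"wx":0,"wy":0,"wz":0,"claw":-1},{"tx":-0.105,"ty":0,"tz":0,"wx":0,"wy":0,"wz":0,"claw":-1},{"tx":-0.105,"ty":0,"tz":0,"wx":0,"wy":0,"wz":0,"claw":-1}]'

```text
clock: 8.18
position: [0.5797, 0.0172, 0.0397]
tool_rot: [0.655, 0.755, -0.0, 0.0]
force: [-0.5, 1.1, -4.6]
grip_width: 0.0355
gripper_force: 62.3
```

Call:
carry_out --increments '[{"tx":-0.002,"ty":0,"tz":0,"wx":0,"wy":0,"wz":0,"claw":-1},{"tx":-0.004,"ty":0,"tz":0,"wx":0,"wy":0,"wz":0,"claw":-1},{"tx":-0.006,"ty":0,"tz":0,"wx":0,"wy":0,"wz":0,"claw":-1},{"tx":-0.006,"ty":0,"tz":0,"wx":0,"wy":0,"wz":0,"claw":-1},{"tx":-0.006,"ty":0,"tz":0,"wx":0,"wy":0,"wz":0,"claw":-1}]'

```text
clock: 8.6
position: [0.5802, 0.0145, 0.0397]
tool_rot: [0.655, 0.756, 0.0, -0.0]
force: [-0.2, 0.8, -6.4]
grip_width: 0.0353
gripper_force: 62.4
```

```bash
python3 -c "
from h import *
inc([.58,.0046,.0394],98.2)
s=cam('side');w=cam('wrist');print(proj(s,[.58,0,.05]))
u,v=proj(s,[.58,-.01,.05]).astype(int)
a=cv2.resize(s['image'][v-80:v+40,u-70:u+70],(700,600),interpolation=cv2.INTER_CUBIC)
cv2.imwrite('pics/s5.png',a[:,:,::-1])"
```

```text
t [-0.0164 -0.0026  0.0005] w [-0.     -0.0001 -0.0018] at [0.5802 0.0145 0.0397] yaw 98.15 F [-0.2  0.8 -6.4] w 0.0353 clk 8.6
[350.04172319 188.02458788]
```

View pics/s5.png

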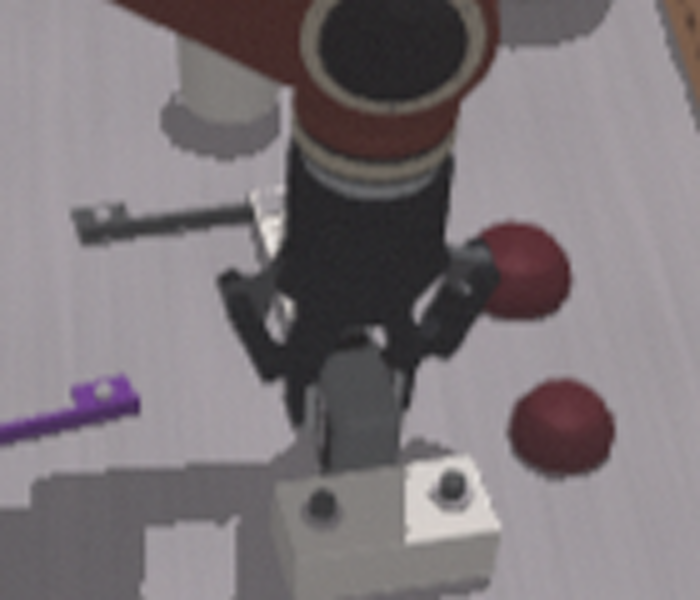

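Call:
carry_out --increments '[{"tx":-0.003,"ty":0,"tz":0,"wx":0,"wy":0,"wz":0,"claw":-1},{"tx":-0.006,"ty":0,"tz":0,"wx":0,"wy":0,"wz":0,"claw":-1},{"tx":-0.009,"ty":0,"tz":0,"wx":0,"wy":0,"wz":0,"claw":-1},{"tx":-0.011,"ty":0,"tz":0,"wx":0,"wy":0,"wz":0,"claw":-1},{"tx":-0.011,"ty":0,"tz":0,"wx":0,"wy":0,"wz":0,"claw":-1},{"tx":-0.011,"ty":0,"tz":0,"wx":0,"wy":0,"wz":0,"claw":-1}]'

```text
clock: 9.2
position: [0.581, 0.0085, 0.0398]
tool_rot: [0.655, 0.755, 0.001, -0.001]
force: [-1.8, 5.2, -4.6]
grip_width: 0.0352
gripper_force: 62.5
```

Call:
carry_out --increments '[{"tx":-0.002,"ty":0,"tz":0,"wx":0,"wy":0,"wz":0,"claw":-1},{"tx":-0.004,"ty":0,"tz":0,"wx":0,"wy":0,"wz":0,"claw":-1},{"tx":-0.004,"ty":0,"tz":0,"wx":0,"wy":0,"wz":0,"claw":-1},{"tx":-0.004,"ty":0,"tz":0,"wx":0,"wy":0,"wz":0,"claw":-1}]'

```text
clock: 9.53
position: [0.581, 0.0083, 0.0399]
tool_rot: [0.655, 0.755, 0.002, -0.002]
force: [-3.0, 12.9, -1.7]
grip_width: 0.0357
gripper_force: 62.8
```

Call:
carry_out --increments '[{"tx":0.003,"ty":0,"tz":0,"wx":0,"wy":0,"wz":0,"claw":-1},{"tx":0.003,"ty":0,"tz":0.001,"wx":0,"wy":0,"wz":0,"claw":-1},{"tx":0.003,"ty":0,"tz":0.002,"wx":0,"wy":0,"wz":0,"claw":-1},{"tx":0.003,"ty":0,"tz":0.002,"wx":0,"wy":0,"wz":0,"claw":-1},{"tx":0.003,"ty":0,"tz":0.002,"wx":0,"wy":0,"wz":0,"claw":-1}]'

```text
clock: 9.95
position: [0.5812, 0.0085, 0.0394]
tool_rot: [0.655, 0.755, 0.001, -0.001]
force: [-5.5, 8.2, 0.4]
grip_width: 0.0356
gripper_force: 63.0
```

Call:
carry_out --increments '[{"tx":0.003,"ty":0,"tz":0,"wx":0,"wy":0,"wz":0,"claw":0.5},{"tx":0.003,"ty":0,"tz":0,"wx":0,"wy":0,"wz":0,"claw":0.5},{"tx":0.003,"ty":0,"tz":0,"wx":0,"wy":0,"wz":0,"claw":0.5},{"tx":0.003,"ty":0,"tz":0,"wx":0,"wy":0,"wz":0,"claw":0.5},{"tx":0.003,"ty":0,"tz":0,"wx":0,"wy":0,"wz":0,"claw":0.5}]'

```text
clock: 10.37
position: [0.5816, 0.0085, 0.0392]
tool_rot: [0.655, 0.755, 0.0, 0.001]
force: [0.5, 0.6, -0.9]
grip_width: 0.0641
gripper_force: 0.0
```

Call:
carry_out --increments '[{"tx":0,"ty":0,"tz":-0.02,"wx":0,"wy":0,"wz":0,"claw":0.5},{"tx":0,"ty":0,"tz":-0.06,"wx":0,"wy":0,"wz":0,"claw":0.5},{"tx":0,"ty":0,"tz":-0.1,"wx":0,"wy":0,"wz":0,"claw":0.5},{"tx":0,"ty":0,"tz":-0.13,"wx":0,"wy":0,"wz":0,"claw":0.5},{"tx":0,"ty":0,"tz":-0.13,"wx":0,"wy":0,"wz":0,"claw":-1},{"tx":0,"ty":0,"tz":-0.13,"wx":0,"wy":0,"wz":0,"claw":-1},{"tx":0,"ty":0,"tz":-0.13,"wx":0,"wy":0,"wz":0,"claw":-1},{"tx":0,"ty":0,"tz":-0.13,"wx":0,"wy":0,"wz":0,"claw":-1},{"tx":0,"ty":0,"tz":-0.13,"wx":0,"wy":0,"wz":0,"claw":-1},{"tx":0,"ty":0,"tz":-0.13,"wx":0,"wy":0,"wz":0,"claw":-1}]'

```text
clock: 11.2
position: [0.5801, 0.0091, 0.1151]
tool_rot: [0.655, 0.755, -0.001, -0.001]
force: [0.2, 0.3, -0.7]
grip_width: 0.0
gripper_force: 0.0
```

```bash
python3 -c "
from h import *
inc([.581,.0085,.12],98.2)
w=cam('wrist');save(w,'w6.png')"
```

```text
t [-0.0012  0.0013 -0.0081] w [-0.0046 -0.0012 -0.0023] at [0.5801 0.0091 0.1151] yaw 98.13 F [ 0.2  0.3 -0.7] w 0.0 clk 11.2
```

View pics/w6.png

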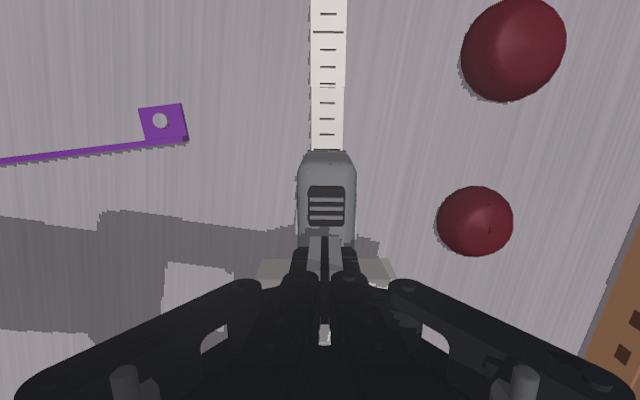

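```bash
python3 -c "
from h import *
w=cam('wrist');l=ray(w,326,206,.068);print(l)
inc([l[0],l[1],.094],98.2)"
```

```text
[0.57858644 0.02570342 0.068     ]
t [0.0279 0.0008 0.0361] w [-0.0028 -0.0008 -0.0023] at [0.5805 0.0091 0.1157] yaw 98.14 F [-1.3  0.1 -0.3] w -0.0004 clk 11.3
```

Call:
carry_out --increments '[{"tx":0.014,"ty":0.001,"tz":0,"wx":0,"wy":0,"wz":0,"claw":-1},{"tx":0.027,"ty":0.001,"tz":0,"wx":0,"wy":0,"wz":0,"claw":-1},{"tx":0.027,"ty":0.001,"tz":0.018,"wx":0,"wy":0,"wz":0,"claw":-1},{"tx":0.027,"ty":0.001,"tz":0.036,"wx":0,"wy":0,"wz":0,"claw":-1},{"tx":0.027,"ty":0.001,"tz":0.036,"wx":0,"wy":0,"wz":0,"claw":-1},{"tx":0.027,"ty":0.001,"tz":0.036,"wx":0,"wy":0,"wz":0,"claw":-1}]'

```text
clock: 11.8
position: [0.578, 0.0253, 0.093]
tool_rot: [0.655, 0.756, -0.001, -0.001]
force: [-0.5, -0.3, -0.8]
grip_width: -0.0001
gripper_force: 0.0
```

Call:
carry_out --increments '[{"tx":0,"ty":0,"tz":0.003,"wx":0,"wy":0,"wz":0,"claw":-1},{"tx":0,"ty":0,"tz":0.006,"wx":0,"wy":0,"wz":0,"claw":-1},{"tx":0,"ty":0,"tz":0.009,"wx":0,"wy":0,"wz":0,"claw":-1},{"tx":0,"ty":0,"tz":0.012,"wx":0,"wy":0,"wz":0,"claw":-1},{"tx":0,"ty":0,"tz":0.012,"wx":0,"wy":0,"wz":0,"claw":-1}]'

```text
clock: 12.22
position: [0.5796, 0.025, 0.0881]
tool_rot: [0.655, 0.755, 0.0, 0.0]
force: [-0.1, -1.1, 2.2]
grip_width: -0.0002
gripper_force: 0.9
```

Contact made; pressing on in small steps.

Call:
carry_out --increments '[{"tx":0,"ty":0,"tz":0.002,"wx":0,"wy":0,"wz":0,"claw":-1},{"tx":0,"ty":0,"tz":0.004,"wx":0,"wy":0,"wz":0,"claw":-1},{"tx":0,"ty":0,"tz":0.006,"wx":0,"wy":0,"wz":0,"claw":-1},{"tx":0,"ty":0,"tz":0.006,"wx":0,"wy":0,"wz":0,"claw":-1},{"tx":0,"ty":0,"tz":0.006,"wx":0,"wy":0,"wz":0,"claw":-1}]'

```text
clock: 12.63
position: [0.5798, 0.025, 0.085]
tool_rot: [0.655, 0.755, 0.0, 0.0]
force: [-1.0, -1.1, 5.2]
grip_width: 0.0002
gripper_force: 2.9
```

Call:
carry_out --increments '[{"tx":0,"ty":0,"tz":0.002,"wx":0,"wy":0,"wz":0,"claw":-1},{"tx":0,"ty":0,"tz":0.004,"wx":0,"wy":0,"wz":0,"claw":-1},{"tx":0,"ty":0,"tz":0.004,"wx":0,"wy":0,"wz":0,"claw":-1},{"tx":0,"ty":0,"tz":0.004,"wx":0,"wy":0,"wz":0,"claw":-1}]'

```text
clock: 12.97
position: [0.5808, 0.0252, 0.085]
tool_rot: [0.655, 0.756, 0.001, 0.001]
force: [-6.0, -0.0, 15.5]
grip_width: 0.0
gripper_force: 7.6
```

Call:
carry_out --increments '[{"tx":0,"ty":0,"tz":0.001,"wx":0,"wy":0,"wz":0,"claw":-1},{"tx":0,"ty":0,"tz":0.001,"wx":0,"wy":0,"wz":0,"claw":-1},{"tx":0,"ty":0,"tz":-0.01,"wx":0,"wy":0,"wz":0,"claw":-1},{"tx":0,"ty":0,"tz":-0.04,"wx":0,"wy":0,"wz":0,"claw":-1},{"tx":0,"ty":0,"tz":-0.1,"wx":0,"wy":0,"wz":0,"claw":-1},{"tx":-0.07,"ty":0,"tz":-0.16,"wx":0,"wy":0,"wz":0,"claw":-1},{"tx":-0.14,"ty":0,"tz":-0.22,"wx":0,"wy":0,"wz":0,"claw":-1},{"tx":-0.2,"ty":0,"tz":-0.22,"wx":0,"wy":0,"wz":0,"claw":-1},{"tx":-0.2,"ty":0,"tz":-0.22,"wx":0,"wy":0,"wz":0,"claw":-1}]'

```text
clock: 13.72
position: [0.5979, -0.0975, 0.2173]
tool_rot: [0.656, 0.755, 0.001, 0.003]
force: [0.6, 0.6, -0.4]
grip_width: -0.0002
gripper_force: 0.0
```

```bash
python3 -c "
from h import *
w=cam('wrist');s=cam('side')
u,v=proj(s,[.575,.07,.03]).astype(int);print(u,v)
a=cv2.resize(s['image'][v-60:v+60,u-60:u+60],(400,400),interpolation=cv2.INTER_CUBIC)
b=w['image'][:, 120:520]
cv2.imwrite('pics/f.png',cv2.hconcat([a,b])[:,:,::-1])"
```

```text
344 174
```

View pics/f.png

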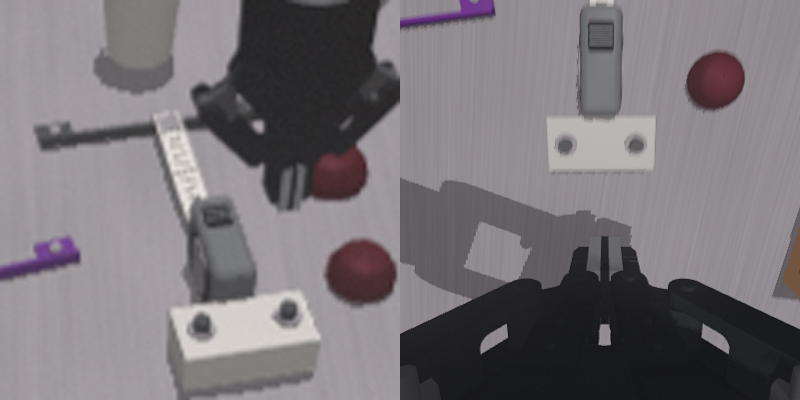

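The left half shows the hook over the rail at (167,115). The right half shows the case's back flush with the stop face at row 116 and square to it, with the lock pressed in at (600,36).

```bash
python3 -c "
from h import *
print(job.finish_job())"
```

```text
the job is handed in; nothing more can be done
None
```

I handed the job in at about 14 s. The last pictures show the tape still hooked over the rail, its back square against the stop block, and the lock down (it bottomed out at about 15 N). As far as the pictures show, the potato halves and beaker are where they were; the hand-in returned no verdict.

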